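# Release the squash gauge jaw

### The job

Free the long squash in its sizing gauge: with the fingertips press down the black release plate on that gauge's jaw and, keeping it pressed, push the jaw along its bar, away from the squash, until it is fully back against the end block; then let go so that the plate springs up. Nothing is to be picked up: leave the squashes lying where they are, do not operate the other gauge that holds the round squash, and do not disturb the other things on the table.

Things in the scene. Friction and masses are not known exactly. Their poses are not given: they have to be found in the camera images.
- gauge_long: the gauge to operate, which holds the long squash (sizes in mm): diameter gauge screwed to the table: plywood base 325 x 110 x 12, wooden fixed stop at its -x end, toothed steel bar, low end block at its +x end. Origin on the centre line at table height; x runs along the bar from fixed stop (face at x = -173) to end block (face at +113); z up.
- jaw_long (a joint): gauge with the long squash: slide of its jaw along the gauge's +x, m: 0 = most closed, 0.15 = fully back at the end block. A spring catch locks it both ways (6 mm play) unless the release plate is down 7 mm or more, also on the way (no teeth in the last 15 mm). Free, it slides with 4 N friction and stays where left. At the start 0.022 to 0.037.
- release_long (a joint): gauge with the long squash: travel straight down of the black release plate on its jaw, m: 0 = up, 0.009 = bottomed; springs back; 2 N to start, 4.5 N at the bottom.
- release_long_top (a point): gauge with the long squash: centre of the top of its release plate when up, 65 above the table; goes with the jaw, axes as the gauge's. Plate 56 (x) x 54 (y), black, ridged, in a pocket 60 long in x, open above and to both sides: jaw plate on the -x side (88 high, squash-side face 42 from here), grey back wall on the +x side.
- jaw_long_back (a point): gauge with the long squash: centre of the inner (-x) face of the jaw's grey back wall, 79 above the table, 30 in +x from the plate's centre; push here to slide the jaw back. Wall 70 wide, 14 thick, top 92 above the table.
- squash_long_mid (a point): centre of the long pale green squash, 170 mm long, 64 mm thick, lying across its gauge between fixed stop and jaw; its centre 44 mm above the table
- bed_long (a point): where the middle of the long squash rests on the gauge's base, 12 mm above the table
- gauge_round: the other, identical gauge, which holds the round squash, to be left alone: diameter gauge screwed to the table: plywood base 325 x 110 x 12, wooden fixed stop at its -x end, toothed steel bar, low end block at its +x end. Origin on the centre line at table height; x runs along the bar from fixed stop (face at x = -173) to end block (face at +113); z up.
- jaw_round (a joint): gauge with the round squash: slide of its jaw along the gauge's +x, m: 0 = most closed, 0.15 = fully back at the end block. A spring catch locks it both ways (6 mm play) unless the release plate is down 7 mm or more, also on the way (no teeth in the last 15 mm). Free, it slides with 4 N friction and stays where left. At the start 0.069 to 0.084.
- release_round (a joint): gauge with the round squash: travel straight down of the black release plate on its jaw, m: 0 = up, 0.009 = bottomed; springs back; 2 N to start, 4.5 N at the bottom.
- release_round_top (a point): gauge with the round squash: centre of the top of its release plate when up, 65 above the table; goes with the jaw, axes as the gauge's. Plate 56 (x) x 54 (y), black, ridged, in a pocket 60 long in x, open above and to both sides: jaw plate on the -x side (88 high, squash-side face 42 from here), grey back wall on the +x side.
- jaw_round_back (a point): gauge with the round squash: centre of the inner (-x) face of the jaw's grey back wall, 79 above the table, 30 in +x from the plate's centre; push here to slide the jaw back. Wall 70 wide, 14 thick, top 92 above the table.
- squash_round_mid (a point): centre of the round ribbed green squash, 112 mm across, 88 mm high (100 with stem), upright between fixed stop and jaw of the other gauge; its centre 56 mm above the table
- bed_round (a point): where the middle of the round squash rests on the gauge's base, 12 mm above the table
- stub: bystander: small turned wooden stub, 34 across, 34 high, between the far ends of the gauges; origin at its underside
- tape: bystander: roll of tape lying flat, 96 across, 25 high; origin at its underside
- squash_small: bystander: small dark squash, 76 across, 60 high; origin at its underside
- brush: bystander: wooden-handled brush lying down; origin at its underside
- mug: bystander: white mug, 76 across, 85 high; origin at its underside
- bottle: bystander: clear bottle, 60 across, 150 high; origin at its underside
Mind the look-alikes: they are no part of the job. What is shaped like the part that bears squash_round_mid but red or turquoise is not meant.

How it is judged:
By the outcome, as a careful person would: the job done as asked, in the order asked, and still so for the second after the job is handed in, with the robot touching nothing.
It also fails if it takes over 32 s, if anything falls off the work surface, if the arm or the gripper's body presses on something with over 40 N, if the wrist force passes 120 N, or if a joint passes its speed limit or range.

### The arm

A 6-joint arm with a two-finger parallel gripper is mounted at the origin on the work surface. World frame = base frame: x ahead of the robot, y to its left, z up, the work surface at z = 0. Lengths are in mm, angles in rad, forces in N, time in s.
With the tool pointing down it reaches from about 400 to 925 mm from the base axis. Payload 12.5 kg.
Tool frame: the origin (TCP) lies midway between the tips of the shut fingers; the grasp point (between the pads) lies 19 mm behind it; y points along the fingers, x is the direction in which the jaws open and shut, and the axes are right-handed (so a half turn about y gives the same grasp; the last joint's range is limited). The gripper opens to 95 mm and grips with 3 to 60 N. Pads are 20 mm wide; open, the fingers measure 119 mm over their backs; the gripper's body (75 mm by 180 mm) begins 59 mm behind the grasp point.
Start: joints at [1.164, 0.491, 1.559, -0, 1.092, -0.106], TCP at [185.161, 596.961, 214.661] pointing down, gripper open.
Joint ranges: [-3.1, 3.1], [-0.84, 2.19], [0.05, 2.79], [-1.13, 4.28], [0.06, 2.93], [-2.69, 2.69]. Speed limits (rad/s): [2.22, 2.22, 2.79, 3.14, 3.14, 3.14].

### API

Orientations are given as [roll, pitch, yaw] about the fixed x, y, z axes, in that order (R = Rz(yaw) Ry(pitch) Rx(roll)).
In Python, from cell import env, vision, job gives the robot as it stands.
- The arm moves only by the shell command python3 -m crank 'ROWS' [OPENING]. ROWS is JSON, a list of rows, each a list of 6 numbers: the shift along the tool's x, y, z in mm, then the turn, a rotation vector about the tool's x, y, z in degrees. In form: [[x, y, z, rx, ry, rz], ...]. A call has 1 to 5 rows; each row is the pose to reach, as a shift and turn from the pose measured when the call began, along the tool's axes at that moment; what a row does not reach only later rows make up. A row lasts 1/10 s, in which the tool goes at most 50 mm and 8.59 degrees, less where a joint would pass 70% of its speed; a pose out of reach is approached as far as the arm can. A call with a gripper value outside its range is refused whole. OPENING is the opening, from 0 (shut) to 1 (fully open), set as the call begins (- or left out, the last holds). The fingers move at their own pace and stop on an object; the grip force is fixed at half the most. Time passes only in rows, so rows that repeat a pose let the fingers close. It gives the time, the measured TCP pose, the force and the opening at its end, in the units of the state.
- env.state(): the state, without advancing time (a new reading comes with each control period).
- vision.read_camera(name): name is "scene" or "top"; returns (picture, depth): 420x560x3 uint8, blue, green, red; 420x560 float32, mm along the optical axis (not along the pixel's ray), 0 where there is no reading.
- vision.calibration(name): a dict with "vertical_fov" (degrees; the focal length in pixels is half the picture's height over the tangent of half this angle, whatever the lens; pixels are square), "cx", "cy" (the principal point, pixels), "pose" (4x4, takes a point from camera to world coordinates). Camera axes: x right, y down, z forward; pixel columns grow to the right and rows downward; lengths in mm; the calibration is good to about 2 mm. A picture is of the moment at which its call begins. calibration takes no time and is no camera call.
- job.job_done(): hands the job in, once; it reports no verdict.
The state is a dict: "t": time; "joints": joint angles; "qvel": joint speeds; "tau": joint torques, N m; "eef_pos": TCP position; "tcp_rot": TCP orientation; "ft_force": force on the tool from outside, world axes, zero at the start; "moment": the same for the moment, N m; "opening": opening from 0.0 (shut) to 1.0 (fully open).
Only numpy, scipy, OpenCV 4.12 (cv2) and the standard library are available. Lean on these libraries where they do the work, as an engineer would, in place of code of your own. Each camera call takes 0.05 s, during which the arm holds its last target.

## Working session

There is one attempt and no reset: what is moved stays moved. The work goes in short steps, Python scripts to look and compute and a shell command to move; the robot and the scene stay as the last step left them, time stands still between calls to the robot, and variables do not carry over. Pictures are saved under pics/ and viewed, and the job is handed in when it is done.

```bash
mkdir -p pics; ls
python3 - <<'E'
from cell import env, vision, job
import cv2, numpy as np
for n in ("scene","top"):
    p,d=vision.read_camera(n); cv2.imwrite(f"pics/{n}0.png",p); np.save(f"pics/{n}0.npy",d)
    c=vision.calibration(n); print(n,c["vertical_fov"],c["cx"],c["cy"],np.round(c["pose"],3).tolist())
s=env.state(); print(s)
E
```

```text
pics
scene 53.25260755188892 280.7149090732104 211.08823686309455 [[0.668, 0.505, -0.546, 1150.099], [0.744, -0.442, 0.501, -575.683], [0.011, -0.741, -0.672, 861.203], [0.0, 0.0, 0.0, 1.0]]
top 57.21637229678379 288.9488278241172 212.59009246170595 [[0.022, -0.996, 0.084, 417.794], [-1.0, -0.022, 0.008, 26.911], [-0.006, -0.084, -0.996, 1213.969], [0.0, 0.0, 0.0, 1.0]]
{'t': 0.1, 'joints': array([ 1.16437844e+00,  4.91458205e-01,  1.55939513e+00,  1.96054873e-06,
        1.09168940e+00, -1.05617623e-01]), 'qvel': array([-1.70777991e-03, -1.81276815e-03, -7.94145656e-05, -4.37677702e-04,
        3.54012872e-04,  2.12670983e-03]), 'tau': array([ 2.69829747e-03, -6.13620472e+01, -2.58607703e+01,  6.93397410e-02,
        4.71185369e-02, -7.15115289e-05]), 'eef_pos': array([185.08043662, 596.74151388, 214.1434221 ]), 'tcp_rot': array([-1.57069444e+00,  9.44599915e-04,  1.26999521e+00]), 'ft_force': array([0.25241929, 0.70012802, 0.08251253]), 'moment': array([-0.00480628,  0.00316001, -0.02701238]), 'opening': 0.9974048753146972}
```

View pics/scene0.png

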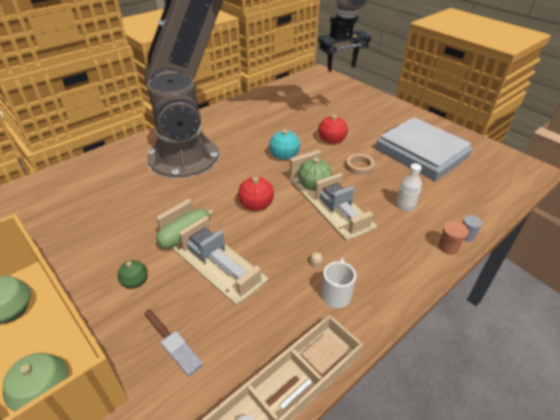

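View pics/top0.png

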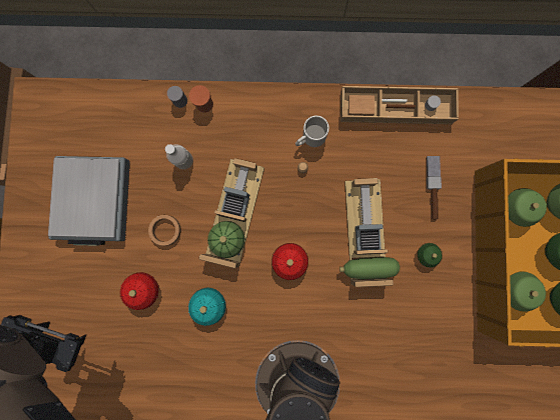

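The scene view shows the long pale-green squash in its gauge, with the jaw near (205,245) and the end block near (248,282). In the top view that gauge lies at about (345-400, 180-290), with the black plate near (370,238). The arm is clear at the lower left. I'll zoom in and measure with depth.

```bash
cat > h.py <<'E'
from cell import env, vision, job
import cv2, numpy as np
def cam(n):
    c=vision.calibration(n); f=210/np.tan(np.radians(c["vertical_fov"])/2); return f,c["cx"],c["cy"],np.array(c["pose"])
def cloud(n,d):
    f,cx,cy,T=cam(n); v,u=np.mgrid[:420,:560]
    P=np.stack([(u-cx)/f*d,(v-cy)/f*d,d],-1); return P@T[:3,:3].T+T[:3,3]
E
python3 - <<'E'
from h import *
p=cv2.imread("pics/top0.png"); d=np.load("pics/top0.npy")
c=cv2.resize(p[170:300,325:425],None,fx=6,fy=6)[:600*1]
c=cv2.resize(p[172:294,325:425],None,fx=4.9,fy=4.9,interpolation=cv2.INTER_CUBIC); cv2.imwrite("pics/crop.png",c)
W=cloud("top",d); np.set_printoptions(suppress=True,linewidth=250)
print(np.round(W[60:420:60,20:560:60,2]))
print("heights col 370 etc")
for u in (355,362,370,378,386):
    print(u,[(v,*np.round(W[v,u]).astype(int)) for v in range(178,290,4)])
E
```

```text
[[-753. -757. -747. -754. -744. -749. -749. -742. -750.]
 [   2.   -0.    1.   -2.    1.   60.   20.   30.   -1.]
 [  -1.   63.    1.   -1.    6.   -3.   -1.   21.  151.]
 [   0.   45.   -1.    2.    0.    1.   13.   -3.  145.]
 [   0.   -1.   80.   84.   -0.    3.    4.    2.  133.]
 [ 526.   -0.    1.    5.   -2.   14.    1.    1.   -5.]]
heights col 370 etc
355 [(178, np.int64(636), np.int64(-172), np.int64(-3)), (182, np.int64(611), np.int64(-161), np.int64(66)), (186, np.int64(606), np.int64(-168), np.int64(24)), (190, np.int64(595), np.int64(-170), np.int64(11)), (194, np.int64(582), np.int64(-170), np.int64(12)), (198, np.int64(570), np.int64(-171), np.int64(10)), (202, np.int64(557), np.int64(-170), np.int64(14)), (206, np.int64(544), np.int64(-171), np.int64(10)), (210, np.int64(531), np.int64(-169), np.int64(18)), (214, np.int64(519), np.int64(-170), np.int64(16)), (218, np.int64(507), np.int64(-171), np.int64(9)), (222, np.int64(494), np.int64(-170), np.int64(16)), (226, np.int64(480), np.int64(-167), np.int64(38)), (230, np.int64(468), np.int64(-168), np.int64(32)), (234,
[... 5852 characters left out ...]
int64(-271), np.int64(-2)), (238, np.int64(446), np.int64(-270), np.int64(1)), (242, np.int64(434), np.int64(-271), np.int64(-4)), (246, np.int64(421), np.int64(-271), np.int64(-3)), (250, np.int64(410), np.int64(-249), np.int64(86)), (254, np.int64(397), np.int64(-269), np.int64(4)), (258, np.int64(386), np.int64(-256), np.int64(59)), (262, np.int64(374), np.int64(-252), np.int64(75)), (266, np.int64(363), np.int64(-252), np.int64(77)), (270, np.int64(351), np.int64(-252), np.int64(74)), (274, np.int64(339), np.int64(-254), np.int64(68)), (278, np.int64(325), np.int64(-262), np.int64(37)), (282, np.int64(318), np.int64(-249), np.int64(89)), (286, np.int64(298), np.int64(-269), np.int64(6))]
```

View pics/crop.png

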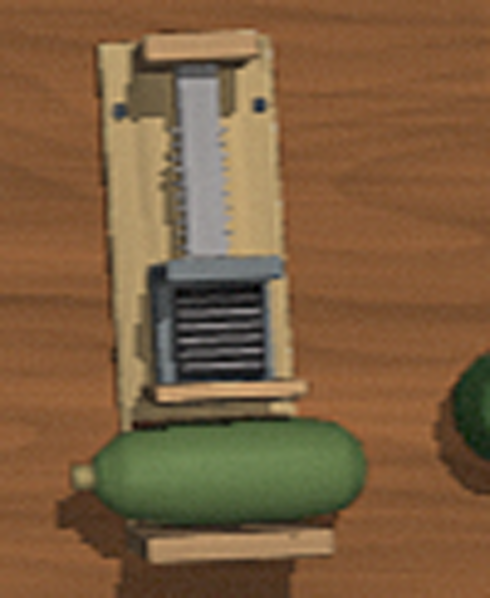

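The crop shows the jaw's grey back wall on top (crop y≈268), the ridged plate (crop 175-268, 285-380) and the jaw plate (y≈390). The bar points up, tilted by about 3°. Heights from depth match: plate 65, walls ~90, end block ~63, base 12. Next I'll fit the axis and cross-check with the scene camera.

Run:
```python
from h import *
np.set_printoptions(suppress=True,precision=1)
for n in ("top","scene"):
    d=np.load(f"pics/{n}0.npy"); p=cv2.imread(f"pics/{n}0.png"); W=cloud(n,d); X,Y,Z=W[...,0],W[...,1],W[...,2]
    hsv=cv2.cvtColor(p,cv2.COLOR_BGR2HSV)
    box=(Y>-300)&(Y<-120)&(d>0)
    def r(name,m):
        m=m&box; P=W[m]
        if len(P)<5: print(n,name,len(P)); return
        rc=cv2.minAreaRect(P[:,:2].astype(np.float32)); print(n,name,len(P),"med",np.median(P,0),"rect",np.round(rc[0],1),np.round(rc[1],1),round(rc[2],1), "x",np.percentile(P[:,0],[3,97]),"y",np.percentile(P[:,1],[3,97]))
    r("backwall",(Z>85)&(Z<97)&(X>460)&(X<500))
    r("jawplate",(Z>83)&(Z<97)&(X>395)&(X<425))
    r("plate",(Z>60)&(Z<70)&(X>418)&(X<468))
    r("endblk",(Z>55)&(Z<72)&(X>590)&(X<640))
    r("stop",(Z>82)&(Z<97)&(X>290)&(X<328))
    r("bar",(Z>36)&(Z<48)&(X>500)&(X<590))
    r("base",(Z>7)&(Z<18)&(X>260)&(X<660))
    sat=(hsv[...,0]>35)&(hsv[...,0]<85)&(hsv[...,1]>80)
    r("squash",sat&(Z>40)&(X>300)&(X<420))
```

```text
top backwall 113 med [ 476.3 -200.9   91.2] rect [ 476.8 -200.4] [13.6 68. ] 5.4 x [469.  484.6] y [-233.3 -169.2]
top jawplate 117 med [ 405.1 -205.2   87.4] rect [ 404.1 -205.6] [12.  87.9] 3.9 x [399.  412.3] y [-247.3 -164.2]
top plate 296 med [ 443.5 -203.9   64.9] rect [ 443.9 -204.1] [47.6 54.7] 1.3 x [420.2 465.1] y [-229.6 -177.4]
top endblk 142 med [ 615.  -192.4   63.6] rect [ 616.  -191.5] [18.6 67.9] 3.5 x [606.  624.9] y [-224.  -158.6]
top stop 217 med [ 313.9 -211.8   87.4] rect [ 313.9 -212.4] [ 16.2 109.5] 4.2 x [304.4 323.1] y [-263.1 -161.2]
top bar 251 med [ 544.4 -195.9   43.2] rect [ 544.7 -196.7] [87.5 33.9] 5.3 x [502.1 586.1] y [-211.4 -183.4]
top base 1399 med [ 526.6 -177.    11.7] rect [ 481.1 -201.9] [139.5 360.6] 87.5 x [388.8 614.9] y [-254.7 -144.2]
top squash 1000 med [ 356.8 -211.2   68.8] rect [ 355.7 -212.1] [ 61.3 161.3] 4.4 x [328.6 384.1] y [-282.6 -139.5]
scene backwall 133 med [ 482.9 -205.4   90.5] rect [ 480.8 -203.8] [15.6 69. ] 3.1 x [474.  488.4] y [-236.7 -171.2]
scene jawplate 109 med [ 410.7 -211.9   86.2] rect [ 409.9 -207.3] [12.8 91. ] 3.7 x [403.4 415.7] y [-250.5 -167.4]
scene plate 195 med [ 435.3 -208.8   64.3] rect [ 439.4 -206.4] [44.9 55.3] 5.8 x [419.4 453.6] y [-232.2 -181.7]
scene endblk 201 med [ 622.3 -196.1   62.2] rect [ 620.  -194.2] [19.  70.8] 4.6 x [611.5 629.6] y [-227.4 -161.7]
scene stop 181 med [ 319.7 -216.4   86.4] rect [ 318.1 -215.4] [ 18.3 108.5] 2.9 x [310.2 327.3] y [-266.3 -164.3]
scene bar 320 med [ 546.3 -200.8   42.5] rect [ 544.5 -198.8] [91.5 35.3] 5.0 x [503.5 587.3] y [-214.9 -185.4]
scene base 1506 med [ 534.5 -228.6   10.9] rect [ 501.4 -202.3] [265.  111.6] 4.2 x [400.  630.8] y [-259.3 -147.3]
scene squash 66 med [ 387.6 -284.    46.4] rect [ 380.7 -276.6] [54.9 25.7] 44.5 x [361.5 393.3] y [-297.1 -250.2]
```

Both cameras agree to ~5 mm. The gauge yaw is about 4°, the plate centre about (442.5,-204.5), and the jaw is at about 0.026, which fits the given range. That leaves about 124 mm to travel. I'll move over in an arc with the fingers shut.

```bash
cat >> h.py <<'E'
from scipy.spatial.transform import Rotation as Ro
def plan(target,yawdeg,n=5,step=48):
    s=env.state(); p=s["eef_pos"]; R=Ro.from_euler("xyz",s["tcp_rot"]); Rt=Ro.from_euler("xyz",[-np.pi/2,0,np.radians(yawdeg)])
    dl=R.inv().apply(np.array(target)-p); rv=np.degrees((R.inv()*Rt).as_rotvec())
    k=int(max(np.ceil(np.linalg.norm(dl)/step),np.ceil(np.linalg.norm(rv)/8),1))
    print("t",round(s["t"],2),"pos",p.round(1),"rot",np.degrees(s["tcp_rot"]).round(1),"F",s["ft_force"].round(1),"op",round(s["opening"],2),"rows",k)
    print("full",dl.round(1),rv.round(2))
    for i in range(1,min(n,k)+1): print(np.r_[dl*i/k,rv*i/k].round(1).tolist())
E
python3 -c "
from h import *
plan([480,150,200],30)"
```

```text
t 0.1 pos [185.1 596.7 214.1] rot [-90.    0.1  72.8] F [0.3 0.7 0.1] op 1.0 rows 12
full [-339.3   14.4 -414. ] [ 1.000e-02  4.277e+01 -5.000e-02]
[-28.3, 1.2, -34.5, 0.0, 3.6, -0.0]
[-56.5, 2.4, -69.0, 0.0, 7.1, -0.0]
[-84.8, 3.6, -103.5, 0.0, 10.7, -0.0]
[-113.1, 4.8, -138.0, 0.0, 14.3, -0.0]
[-141.4, 6.0, -172.5, 0.0, 17.8, -0.0]
```

```bash
python3 -m crank '[[-28,1,-34,0,3.5,0],[-56,2,-69,0,7,0],[-85,3,-103,0,10.5,0],[-113,4,-138,0,14,0],[-141,5,-172,0,17.5,0]]' 0; python3 -c "
from h import *
plan([480,150,200],30)"
```

```text
t: 0.6
eef_pos: [308.2, 409.5, 209.1]
tcp_rot: [-1.571, 0.001, 0.962]
ft_force: [-0.0, 0.6, 0.5]
opening: 0.638
t 0.6 pos [308.2 409.5 209.1] rot [-90.    0.1  55.1] F [-0.   0.6  0.5] op 0.64 rows 7
full [-114.7    9.3 -289.3] [ 0.03 25.14 -0.06]
[-16.4, 1.3, -41.3, 0.0, 3.6, -0.0]
[-32.8, 2.7, -82.7, 0.0, 7.2, -0.0]
[-49.2, 4.0, -124.0, 0.0, 10.8, -0.0]
[-65.5, 5.3, -165.3, 0.0, 14.4, -0.0]
[-81.9, 6.6, -206.7, 0.0, 18.0, -0.0]
```

```bash
python3 -m crank '[[-16,1,-42,0,3.6,0],[-33,2,-84,0,7.2,0],[-49,4,-126,0,10.8,0],[-66,5,-168,0,14.4,0],[-82,6,-210,0,18,0]]'; python3 -c "
from h import *
plan([450,-204,160],4)"
```

```text
t: 1.1
eef_pos: [434.2, 220.4, 203.1]
tcp_rot: [-1.571, 0.001, 0.646]
ft_force: [0.9, -0.3, 0.2]
opening: 0.219
t 1.1 pos [434.2 220.4 203.1] rot [-90.    0.1  37. ] F [ 0.9 -0.3  0.2] op 0.22 rows 9
full [-242.7   43.6 -348.5] [ 0.05 32.99 -0.07]
[-27.0, 4.8, -38.7, 0.0, 3.7, -0.0]
[-53.9, 9.7, -77.4, 0.0, 7.3, -0.0]
[-80.9, 14.5, -116.2, 0.0, 11.0, -0.0]
[-107.9, 19.4, -154.9, 0.0, 14.7, -0.0]
[-134.8, 24.2, -193.6, 0.0, 18.3, -0.0]
```

```bash
python3 -m crank '[[-27,3,-39,0,3.7,0],[-54,6,-78,0,7.3,0],[-81,10,-116,0,11,0],[-108,14,-155,0,14.7,0],[-135,18,-194,0,18.3,0]]'; python3 -c "
from h import *
plan([450,-204,150],4)"
```

```text
t: 1.6
eef_pos: [442.7, -17.6, 185.2]
tcp_rot: [-1.572, 0.001, 0.324]
ft_force: [1.1, 0.1, 1.1]
opening: -0.001
t 1.6 pos [442.7 -17.6 185.2] rot [-90.    0.1  18.5] F [1.1 0.1 1.1] op -0.0 rows 4
full [ -52.3   35.4 -179. ] [ 0.06 14.54 -0.06]
[-13.1, 8.9, -44.7, 0.0, 3.6, -0.0]
[-26.1, 17.7, -89.5, 0.0, 7.3, -0.0]
[-39.2, 26.6, -134.2, 0.0, 10.9, -0.0]
[-52.3, 35.4, -179.0, 0.1, 14.5, -0.1]
```

```bash
python3 -m crank '[[-13,9,-45,0,3.6,0],[-26,18,-90,0,7.2,0],[-39,27,-134,0,10.9,0],[-52,35,-179,0,14.5,0],[-52,35,-179,0,14.5,0]]'
python3 - <<'E'
from h import *
plan([450,-204,85],4)
for n in ("top","scene"):
    p,d=vision.read_camera(n); np.save(f"pics/{n}1.npy",d)
    sl=(slice(150,300),slice(300,440)) if n=="top" else (slice(150,310),slice(120,300))
    cv2.imwrite(f"pics/{n}1.png",cv2.resize(p[sl],None,fx=3.5,fy=3.5,interpolation=cv2.INTER_CUBIC))
E
```

```text
t: 2.1
eef_pos: [450.2, -208.4, 149.3]
tcp_rot: [-1.572, 0.001, 0.064]
ft_force: [0.3, 1.0, -0.5]
opening: 0.005
t 2.1 pos [ 450.2 -208.4  149.3] rot [-90.1   0.1   3.7] F [ 0.3  1.  -0.5] op 0.01 rows 2
full [ 0.2 64.3  4.4] [ 0.07 -0.33 -0.08]
[0.1, 32.1, 2.2, 0.0, -0.2, -0.0]
[0.2, 64.3, 4.4, 0.1, -0.3, -0.1]
```

View pics/scene1.png

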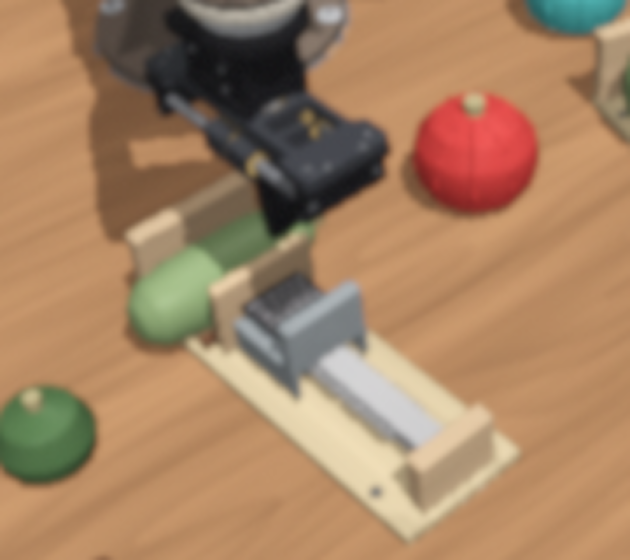

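View pics/top1.png

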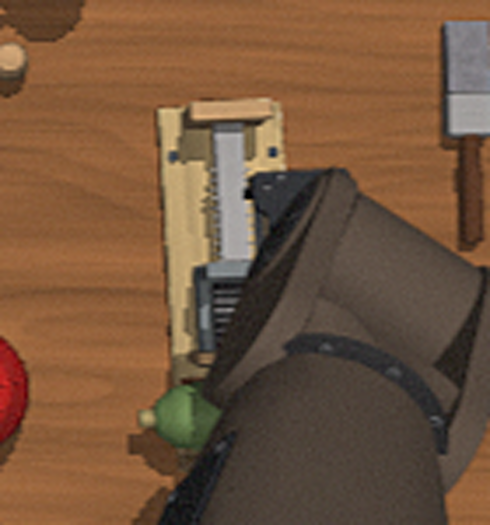

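The scene crop shows the shut fingertips at about crop (280,230), which is image (200,216), above the jaw with the plate visible below. The top view is mostly hidden by the arm. I'll check that the TCP projects onto the visible tip.

Run:
```python
from h import *
f,cx,cy,T=cam("scene")
for P in ([450.2,-208.4,149.3],[442.5,-204.5,65]):
    q=np.linalg.inv(T)@np.r_[P,1]; u=q[0]/q[2]*f+cx; v=q[1]/q[2]*f+cy; print(u,v,"crop",(u-120)*3.5,(v-150)*3.5)
d=np.load("pics/scene1.npy"); W=cloud("scene",d)
for v in range(205,222,2): print(v,[tuple(W[v,u].round().astype(int).tolist()) for u in (194,197,200,203,206)])
```

```text
199.48299118207257 215.6183705130123 crop 278.190469137254 229.66429679554307
202.87716243987634 236.86963189680367 crop 290.0700685395672 304.04371163881285
205 [(449, -218, 190), (462, -217, 197), (463, -209, 193), (519, -232, 243), (538, -235, 258)]
207 [(446, -217, 180), (462, -218, 192), (463, -210, 187), (462, -202, 182), (538, -235, 252)]
209 [(444, -217, 173), (461, -218, 184), (460, -209, 179), (459, -201, 173), (536, -235, 246)]
211 [(447, -219, 169), (458, -217, 176), (461, -210, 173), (460, -202, 168), (533, -234, 237)]
213 [(356, -174, 73), (457, -218, 169), (462, -212, 168), (459, -202, 160), (533, -235, 231)]
215 [(364, -180, 74), (455, -217, 160), (461, -212, 161), (455, -201, 150), (370, -146, 58)]
217 [(369, -183, 72), (452, -217, 151), (456, -211, 150), (375, -159, 61), (403, -165, 84)]
219 [(373, -186, 69), (377, -179, 67), (376, -170, 61), (406, -176, 86), (411, -170, 86)]
221 [(376, -189, 66), (378, -181, 62), (406, -186, 85), (412, -180, 86), (411, -171, 79)]
```

The projection agrees with the picture (199.5, 215.6). Descending to just above the plate.

```bash
python3 -m crank '[[0,32,2,0,-0.2,0],[0,64,4,0,-0.3,0],[0,74,4,0,-0.3,0],[0,76,4,0,-0.3,0],[0,76,4,0,-0.3,0]]'
```

```text
t: 2.7
eef_pos: [449.8, -200.2, 74.6]
tcp_rot: [-1.571, 0.001, 0.075]
ft_force: [-0.2, 0.3, -0.2]
opening: 0.005
```

```bash
python3 -m crank '[[0,5,-4,0,0,0],[0,9,-4,0,0,0],[0,13,-4,0,0,0],[0,13,-4,0,0,0]]'
```

```text
t: 3.1
eef_pos: [450.4, -204.4, 61.6]
tcp_rot: [-1.572, 0.001, 0.075]
ft_force: [0.9, -0.5, 2.2]
opening: 0.003
```

```bash
python3 -m crank '[[0,2,0,0,0,0],[0,4,0,0,0,0],[0,5,0,0,0,0],[0,5,0,0,0,0]]'; python3 -m crank '[[0,1,0,0,0,0],[0,1,0,0,0,0]]'
```

```text
t: 3.5
eef_pos: [450.4, -204.5, 56.5]
tcp_rot: [-1.572, 0.001, 0.075]
ft_force: [0.3, -0.4, 4.6]
opening: 0.003
t: 3.7
eef_pos: [450.5, -204.5, 56.0]
tcp_rot: [-1.572, 0.0, 0.075]
ft_force: [-0.5, 0.0, 10.8]
opening: 0.004
```

The plate bottoms at z≈56, matching 65-9. Now I'll push along the bar, holding it down.

```bash
python3 -m crank '[[4,0.5,0,0,0,0],[8,0.5,0,0,0,0],[12,0.5,0,0,0,0],[16,0.5,0,0,0,0],[20,0.5,0,0,0,0]]'
```

```text
t: 4.2
eef_pos: [470.2, -203.1, 56.0]
tcp_rot: [-1.572, 0.001, 0.075]
ft_force: [-4.8, -1.5, 10.8]
opening: 0.005
```

```bash
python3 -m crank '[[7,0.4,0,0,0,0],[14,0.4,0,0,0,0],[21,0.4,0,0,0,0],[28,0.4,0,0,0,0],[35,0.4,0,0,0,0]]';  python3 -m crank '[[7,0.4,0,0,0,0],[14,0.4,0,0,0,0],[21,0.4,0,0,0,0],[28,0.4,0,0,0,0],[35,0.4,0,0,0,0]]'
```

```text
t: 4.7
eef_pos: [504.9, -200.6, 56.0]
tcp_rot: [-1.572, 0.002, 0.075]
ft_force: [-4.4, -2.0, 11.1]
opening: 0.005
t: 5.2
eef_pos: [539.7, -198.2, 56.0]
tcp_rot: [-1.573, 0.002, 0.075]
ft_force: [-3.9, -2.5, 10.1]
opening: 0.002
```

```bash
python3 -m crank '[[4,0.4,0,0,0,0],[8,0.4,0,0,0,0],[12,0.4,0,0,0,0],[16,0.4,0,0,0,0],[20,0.4,0,0,0,0]]'
python3 - <<'E'
from h import *
p,d=vision.read_camera("scene"); np.save("pics/scene2.npy",d)
cv2.imwrite("pics/scene2.png",cv2.resize(p[150:310,120:300],None,fx=3.5,fy=3.5,interpolation=cv2.INTER_CUBIC))
E
```

```text
t: 5.7
eef_pos: [559.3, -196.9, 56.0]
tcp_rot: [-1.573, 0.003, 0.076]
ft_force: [-4.1, -1.6, 9.7]
opening: 0.005
```

View pics/scene2.png

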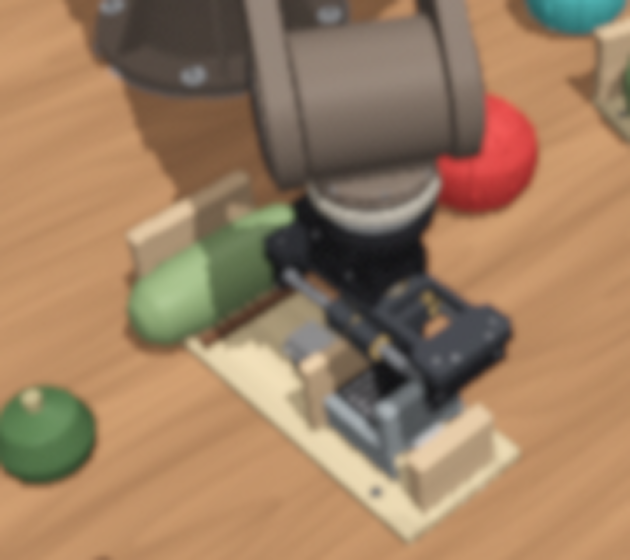

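The picture shows the jaw moved along with the fingers, its back wall at crop (395,415), about 20-25 mm from the end block at (450,450). The squash is in place. I'll continue and ease into the stop.

```bash
python3 -m crank '[[5,0.4,0,0,0,0],[10,0.4,0,0,0,0],[14,0.4,0,0,0,0],[17,0.4,0,0,0,0],[19,0.4,0,0,0,0]]'; python3 -m crank '[[1,0.4,0,0,0,0],[2,0.4,0,0,0,0],[3,0.4,0,0,0,0]]'
```

```text
t: 6.25
eef_pos: [577.8, -195.3, 55.9]
tcp_rot: [-1.572, 0.005, 0.076]
ft_force: [-8.2, -0.8, 12.0]
opening: 0.006
t: 6.55
eef_pos: [579.4, -195.0, 55.9]
tcp_rot: [-1.571, 0.008, 0.076]
ft_force: [-7.6, -0.6, 11.9]
opening: 0.009
```

```bash
python3 -m crank '[[1.5,0.4,0,0,0,0],[3,0.4,0,0,0,0],[3,0.4,0,0,0,0]]'; python3 -m crank '[[2,0.4,0,0,0,0],[4,0.4,0,0,0,0],[4,0.4,0,0,0,0]]'
```

```text
t: 6.85
eef_pos: [581.1, -194.6, 55.8]
tcp_rot: [-1.571, 0.011, 0.076]
ft_force: [-6.8, -0.2, 12.5]
opening: 0.005
t: 7.15
eef_pos: [582.4, -194.3, 55.8]
tcp_rot: [-1.569, 0.017, 0.077]
ft_force: [-16.1, -2.6, 16.3]
opening: 0.004
```

Run:
```python
from h import *
s=env.state(); print(s["moment"],s["ft_force"],s["joints"].round(3))
for n in ("scene","top"):
    p,d=vision.read_camera(n); np.save(f"pics/{n}3.npy",d)
    sl=(slice(150,310),slice(120,300)) if n=="scene" else (slice(150,310),slice(300,440))
    cv2.imwrite(f"pics/{n}3.png",cv2.resize(p[sl],None,fx=3.5,fy=3.5,interpolation=cv2.INTER_CUBIC))
    W=cloud(n,d); X,Y,Z=W[...,0],W[...,1],W[...,2]
    for nm,a,b,lo,hi in (("end",600,640,55,72),("wall",570,612,85,97),("jawpl",480,560,83,95)):
        m=(Y>-245)&(Y<-140)&(X>a)&(X<b)&(Z>lo)&(Z<hi)&(d>0); 
        if m.sum(): print(n,nm,m.sum(),np.median(W[m],0).round(1),np.percentile(X[m],[3,97]).round(1))
```

```text
[-0.5381403   2.74920788 -0.05371898] [-16.13273163  -2.63350889  16.34809423] [-0.427  0.67   1.716 -0.009  0.77  -0.497]
scene end 227 [ 620.4 -206.4   62.2] [606.  629.2]
scene wall 105 [ 602.2 -207.8   90.8] [582.4 609.7]
scene jawpl 56 [ 533.2 -226.5   86.7] [527.4 537.8]
top end 7 [ 617.3 -158.5   63.7] [608.8 621.1]
```

View pics/scene3.png

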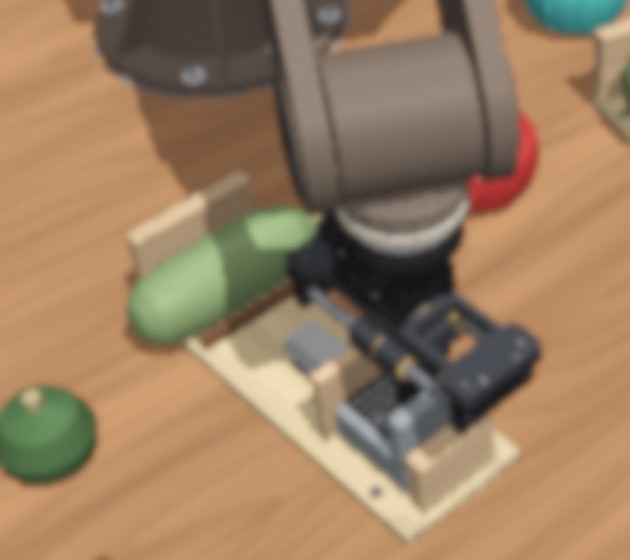

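View pics/top3.png

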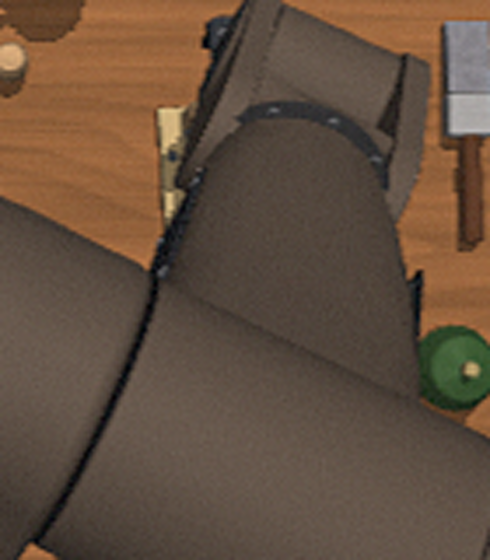

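The jaw now looks up against the end block, and the force has risen above the 4 N friction. One firmer push to confirm.

```bash
python3 -m crank '[[2,0.3,0,0,0,0],[4,0.3,0,0,0,0],[5,0.3,0,0,0,0],[5,0.3,0,0,0,0]]'
```

```text
t: 7.65
eef_pos: [582.3, -194.2, 55.8]
tcp_rot: [-1.567, 0.027, 0.077]
ft_force: [-30.8, -6.8, 23.3]
opening: 0.005
```

The tip stayed put at 31 N, so it is a hard stop. I'll let go straight up, keeping a slight push so the jaw isn't dragged back.

```bash
python3 -m crank '[[1,-2,0,0,0,0],[1,-6,0,0,0,0],[0.5,-12,0,0,0,0],[0,-17,0,0,0,0],[0,-17,0,0,0,0]]'; python3 -c "
from h import *
plan([572,-195,180],4.3)"
```

```text
t: 8.15
eef_pos: [583.3, -194.2, 73.5]
tcp_rot: [-1.567, 0.025, 0.077]
ft_force: [-0.1, 0.9, 0.5]
opening: 0.004
t 8.15 pos [ 583.3 -194.2   73.5] rot [-89.8   1.5   4.4] F [-0.1  0.9  0.5] op 0.0 rows 3
full [ -14.1 -106.2    0.4] [-0.2   0.13 -1.46]
[-4.7, -35.4, 0.1, -0.1, 0.0, -0.5]
[-9.4, -70.8, 0.3, -0.1, 0.1, -1.0]
[-14.1, -106.2, 0.4, -0.2, 0.1, -1.5]
```

```bash
python3 -m crank '[[-6,-4,0,0,0,0],[-8,-40,0,0,0,-0.5],[-12,-80,0,0,0,-1],[-14,-110,0,0,0,-1.5],[-14,-125,0,0,0,-1.5]]'; python3 -c "
from h import *
plan([480,100,210],20)"
```

```text
t: 8.65
eef_pos: [572.7, -195.6, 201.8]
tcp_rot: [-1.569, -0.004, 0.077]
ft_force: [-0.2, -0.0, 0.3]
opening: 0.007
t 8.65 pos [ 572.7 -195.6  201.8] rot [-89.9  -0.2   4.4] F [-0.2 -0.   0.3] op 0.01 rows 7
full [-69.5  -7.9 301.9] [ -0.07 -15.57   0.25]
[-9.9, -1.1, 43.1, -0.0, -2.2, 0.0]
[-19.9, -2.3, 86.3, -0.0, -4.4, 0.1]
[-29.8, -3.4, 129.4, -0.0, -6.7, 0.1]
[-39.7, -4.5, 172.5, -0.0, -8.9, 0.1]
[-49.7, -5.6, 215.7, -0.1, -11.1, 0.2]
```

```bash
python3 -m crank '[[-10,-1,43,0,-2,0],[-20,-2,86,0,-4,0],[-30,-3,130,0,-6,0],[-40,-4,173,0,-8,0],[-50,-5,216,0,-10,0]]'; python3 -m crank '[[-10,0,43,0,-2,0],[-20,0,86,0,-4,0],[-30,0,130,0,-6,0],[-30,0,130,0,-6,0]]';python3 - <<'E'
from h import *
for n in ("scene","top"):
    p,d=vision.read_camera(n); cv2.imwrite(f"pics/{n}4.png",p)
    sl=(slice(150,310),slice(120,300)) if n=="scene" else (slice(150,310),slice(300,440))
    cv2.imwrite(f"pics/{n}4c.png",cv2.resize(p[sl],None,fx=3.5,fy=3.5,interpolation=cv2.INTER_CUBIC))
    W=cloud(n,d); X,Y,Z=W[...,0],W[...,1],W[...,2]
    for nm,a,b,lo,hi in (("end",612,640,55,72),("wall",585,615,83,97),("plate",545,585,50,74),("jawpl",515,545,80,95)):
        m=(Y>-245)&(Y<-140)&(X>a)&(X<b)&(Z>lo)&(Z<hi)&(d>0); 
        if m.sum(): print(n,nm,m.sum(),np.median(W[m],0).round(1),np.percentile(X[m],[3,97]).round(1),np.round(cv2.minAreaRect(W[m][:,:2].astype(np.float32))[0],1))
E
```

```text
t: 9.15
eef_pos: [505.0, 17.3, 207.2]
tcp_rot: [-1.57, -0.005, 0.253]
ft_force: [1.0, -0.3, 1.0]
opening: 0.006
t: 9.55
eef_pos: [440.7, 138.9, 207.4]
tcp_rot: [-1.57, -0.004, 0.363]
ft_force: [0.5, -0.1, 0.2]
opening: 0.004
scene end 197 [ 622.3 -197.7   62.3] [612.5 630. ] [ 620.6 -194.7]
scene wall 168 [ 604.3 -198.2   90.1] [596.  610.1] [ 602.6 -196.1]
scene plate 247 [ 561.7 -202.4   64. ] [546.  578.7] [ 562.7 -200.8]
scene jawpl 153 [ 531.7 -200.7   86. ] [524.2 537.6] [ 530.3 -200.4]
top end 94 [ 618.2 -196.9   63.2] [612.1 625. ] [ 618.2 -190.8]
top wall 117 [ 596.7 -193.4   90.6] [589.6 605.1] [ 597.7 -193.1]
top plate 274 [ 564.2 -194.2   64.7] [545.5 584.4] [ 565.1 -195.4]
top jawpl 124 [ 525.  -199.3   86.9] [518.9 532. ] [ 525.2 -198.4]
```

View pics/scene4c.png

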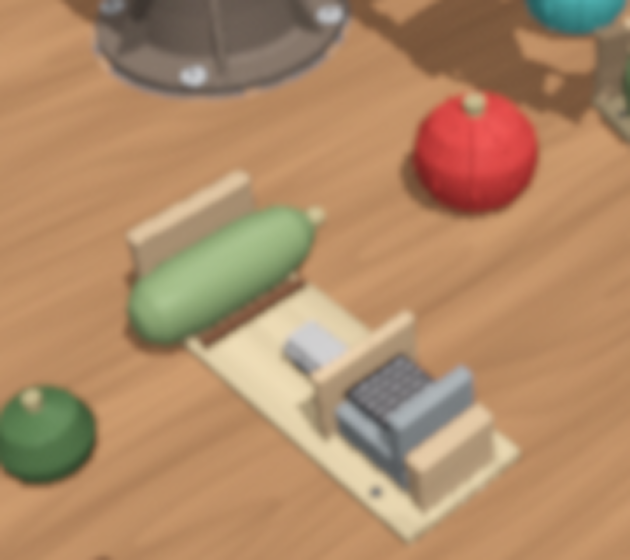

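View pics/top4.png

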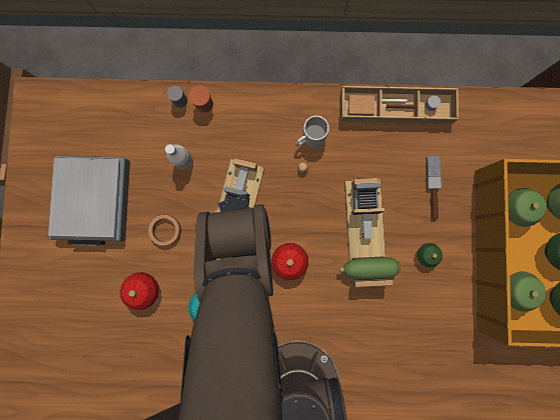

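The scene crop shows the jaw's grey wall against the end block (crop 435,420) with the plate up (64-65 mm measured). The long squash lies where it was, the other things look unmoved, and the arm is clear of everything. Handing in.

```bash
python3 -c "
from cell import job
print(job.job_done())"
```

```text
the job is handed in; nothing more can be done
None
```

The long squash is free: its gauge's jaw is back against the end block, the release plate is up, and I handed the job in at about 9.7 s.

**What I did:** With the fingers shut, I pressed the plate of the long-squash gauge to the bottom (tip at 56 mm, about 11 N). Keeping it down, I pushed the jaw along the bar until it hit a hard stop. There the tip stayed at x ≈ 582 mm while the force rose to 31 N. I then lifted straight up so the plate could spring back, and moved the arm clear.

**Last checks:**
- **Jaw:** It moved about 121–122 mm in both cameras, which fits the stated start range.
- **Plate:** It measures 64–65 mm high, which is fully up.
- **Surroundings:** The squash and the other things look unmoved. The arm hid part of the round gauge and the turquoise squash in the last top view, so I could not compare those fully.
- **Robot:** It was touching nothing.

**Disagreements:** The two cameras differ by about 5 mm in absolute position. They leave an apparent gap of 1–2 mm between jaw and end block. I put that down to depth and edge error, because the hard stop at 31 N and the tip position both agree with full contact.

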